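Sort hollow from solid copper standoff posts by weight

ROBOT

A 6-joint arm with a two-finger parallel gripper is mounted at the origin on the work surface. World frame = base frame: x ahead of the robot, y to its left, z up, the work surface at z = 0. Lengths are in m, angles in rad, forces in N, time in s.
With the tool pointing down it reaches from about 0.375 to 0.9 m from the base axis. Payload 3.1 kg.
Tool frame: the origin (TCP) lies at the centre of the arm's flange, where the gripper is bolted on; the fingertips stand 173 mm ahead of it and the grasp point (between the pads) lies 155 mm ahead of it; z points along the fingers, x is the direction in which the jaws open and shut, and the axes are right-handed (so a half turn about z gives the same grasp; the last joint's range is limited). The gripper opens to 85 mm and grips with 20 to 120 N. Pads are 22 mm wide; open, the fingers measure 114 mm over their backs; the gripper's body (76 mm by 85 mm) begins 54 mm behind the grasp point. The pads swing forward as they close: fully open they stand 13 mm farther back than shut.
Start: joints at [-0.178, 0.527, 1.433, -0, 1.181, -0.178], TCP at [0.625, 0, 0.405] pointing down, gripper open.
Joint ranges: [-3.08, 3.08], [-0.75, 2.2], [0.22, 2.44], [-1.43, 4.57], [0, 2.65], [-2.85, 2.85]. Speed limits (rad/s): [2.79, 2.79, 3.14, 3.14, 3.14, 3.14].

INTERFACE

Orientations are given as a unit quaternion [x, y, z, w].
In Python, from station import manip gives the robot as it stands.
- The arm moves only by the shell command python3 -m jog 'ROWS' [OPENING] [FORCE]. ROWS is JSON, a list that holds one entry, the list of rows, each a list of 4 numbers: the shift along the world's x, y, z in mm, then the turn about the world's z in degrees. A call has exactly 8 rows; each row shifts and turns the commanded pose from where the row before left it; what a row does not reach is not made up. A row lasts 1/8 s, in which the tool goes at most 62.5 mm and 10.7 degrees, less where a joint would pass 70% of its speed; a pose out of reach is approached as far as the arm can. A call is refused whole if a number of a shift passes 62.5 or a number of a turn 10.7, either way. A call with a gripper value outside its range is refused whole. OPENING is the opening in per cent of the stroke, from 0 (shut) to 100 (fully open), set as the call begins (- or left out, the last holds). The fingers move at their own pace and stop on an object; FORCE is the grip in N (left out, the last holds). Time passes only in rows, so rows that do not move let the fingers close, or fill a call up. It gives the time, the measured TCP pose, the force and the opening at its end, in the units of the state.
- manip.sense(): the state, without advancing time (a new reading comes with each control period).
- manip.snapshot(name): name is "scene" or "side" or "wrist"; returns the picture (420x560x3 uint8, red, green, blue); there is no depth.
- manip.camera_info(name): a dict with "fx", "fy", "cx", "cy" (pixels), "R" (3x3) and "t" (3): a world point X has camera coordinates R X + t. Camera axes: x right, y down, z forward; pixel columns grow to the right and rows downward; lengths in m; the calibration is good to about 2 mm. A picture is of the moment at which its call begins: read the wrist's pose just before it. camera_info takes no time and is no camera call; for the wrist camera it gives the pose at the moment of the call.
- manip.sign_off(): hands the job in, once; it reports no verdict.
The state is a dict: "t": time; "q": joint angles; "qd": joint speeds; "tau": joint torques, N m; "tcp_pos": TCP position; "tool_rot": TCP orientation; "force": force on the tool from outside, world axes, zero at the start; "ft_torque": the same for the moment, N m; "finger_gap": opening from 0.0 (shut) to 1.0 (fully open).
Only numpy, scipy, OpenCV 4.12 (cv2) and the standard library are available. Lean on these libraries where they do the work, as an engineer would, in place of code of your own. Each camera call takes 0.05 s, during which the arm holds its last target. There are 200 camera calls.

TASK

Two copper standoff posts that look just alike stand in the wooden block; each is either a light hollow one soldered up from sheet or a heavy solid one turned from bar. Feel the weight of each as you lift it, then put hollow in the square plywood box and solid in the round steel pan. Set them down and let go; do not drop or slam them.

Things in the scene. Friction and masses are not known exactly. Their poses are not given: they have to be found in the camera images.
- seat_one (a point): Centre, half-way up, of the copper post in the first of two seats of a fixed pale wooden block (90 x 210 x 18 mm, y along it, z up, seats 130 mm apart): 52 mm above the bench, 40 mm above the post's underside. The post is loose and upright: round shaft 34 mm across, domed top, foot 48 mm across and 6 mm thick, 80 mm tall in all. The point stays with the seat when the post is lifted.
- seat_two (a point): The same for the other seat and its equal-looking post. Each seat is a recess 53 mm across and 6 mm deep, so a post may be 2 mm off the point. Hollow posts weigh 130 to 200 g, solid ones 640 to 740 g; nothing outside tells which, and which kind stands in which seat changes from run to run.
- box: Square open plywood box for hollow posts, fixed to the bench: 164 x 164 mm outside, 148 x 148 mm inside, walls 34 mm high. Origin: centre of its underside on the bench; inner floor 8 mm above the origin; x and y along its sides, z up.
- pan: Round open steel pan for solid posts, fixed to the bench: 168 mm in diameter outside, 160 mm inside, rim 34 mm high. Origin: centre of its underside on the bench; inner floor 8 mm above the origin; z up. Box and pan stand left and right of the block, either way round.

How it is judged:
By the outcome, as a careful person would: the job done as asked, in the order asked, and still so for the second after the job is handed in, with the robot touching nothing.
It also fails if it takes over 58 s, if anything falls off the work surface, if the arm or the gripper's body presses on something with over 40 N, if the wrist force passes 120 N, or if a joint passes its speed limit or range.

## Working session

There is one attempt and no reset: what is moved stays moved. The work goes in short steps, Python scripts to look and compute and a shell command to move; the robot and the scene stay as the last step left them, time stands still between calls to the robot, and variables do not carry over. Pictures are saved under pics/ and viewed, about 8 in all and at most 12, crops included, and the job is handed in when it is done.

```bash
mkdir -p pics; python3 - <<'E'
from station import manip
import cv2,numpy as np
s=manip.sense();print(s['t'],s['tcp_pos'],s['tool_rot'],s['force'],s['finger_gap'])
ims=[]
for n in("scene","side"):
    im=manip.snapshot(n)[:,:,::-1];cv2.imwrite(f"pics/{n}0.png",im)
    c=manip.camera_info(n);np.savez(f"{n}.npz",**c);print(n,c)
E
```

```text
0.0 [6.24661255e-01 8.16011546e-05 4.03743211e-01] [ 9.99999431e-01  4.43342131e-06 -1.05062375e-03 -1.82935671e-04] [ 0.30799437 -0.54991086 -0.86668806] 1.0003849868091241
scene {'fx': 546.8390321696503, 'fy': 546.8390321696503, 'cx': 276.64215009850705, 'cy': 212.3391846376318, 'R': array([[-0.62510996,  0.78037307, -0.01598129],
       [ 0.54998585,  0.42584746, -0.71844937],
       [-0.55385296, -0.45789934, -0.69539564]]), 't': array([ 0.31840688, -0.23081569,  1.56604729])}
side {'fx': 521.4475991700765, 'fy': 521.4475991700765, 'cx': 273.989472775279, 'cy': 210.50236971256962, 'R': array([[ 0.78695191, -0.61665913,  0.02093338],
       [-0.28743527, -0.39641011, -0.87191742],
       [ 0.54597404,  0.68014009, -0.48920527]]), 't': array([-0.41565649,  0.21676982,  0.99774307])}
```

View pics/scene0.png

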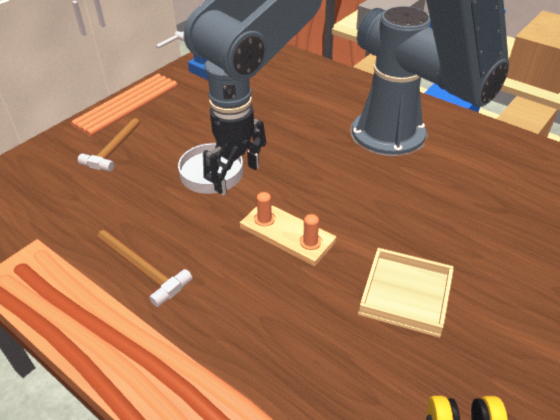

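View pics/side0.png

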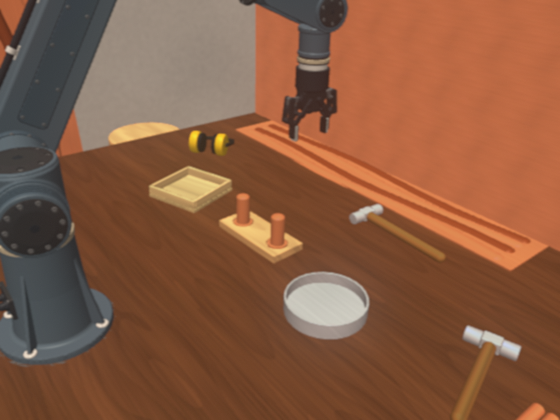

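The scene view shows the pan at about (211,168), the posts at (264,208) and (311,231), and the box at (408,290). In the side view the box is at (191,188), the posts at (243,210) and (278,230), and the pan at (326,303).

```bash
cat > h.py <<'E'
import cv2,numpy as np
def ray(c,u,v):
    R=c['R'];o=-R.T@c['t'];d=R.T@np.array([(u-c['cx'])/c['fx'],(v-c['cy'])/c['fy'],1]);return o,d/np.linalg.norm(d)
def onz(c,p,z):
    o,d=ray(c,*p);return (o+d*(z-o[2])/d[2])
def tri(c1,p1,c2,p2):
    o1,d1=ray(c1,*p1);o2,d2=ray(c2,*p2)
    s=np.linalg.lstsq(np.c_[d1,-d2],o2-o1,rcond=None)[0]
    a,b=o1+s[0]*d1,o2+s[1]*d2;return (a+b)/2,np.linalg.norm(a-b)
def proj(c,X):
    q=c['R']@X+c['t'];return np.array([c['fx']*q[0]/q[2]+c['cx'],c['fy']*q[1]/q[2]+c['cy']])
E
python3 - <<'E'
from h import *
C={n:dict(np.load(n+'.npz')) for n in('scene','side')}
I={n:cv2.imread(f'pics/{n}0.png') for n in C}
roi={'scene':[(245,185,283,228),(292,208,330,253)],'side':[(263,208,296,250),(228,190,258,228)]}
def mask(n,r,f):
    x0,y0,x1,y1=r;h=cv2.cvtColor(I[n],cv2.COLOR_BGR2HSV).astype(int);m=f(h).astype(np.uint8)
    z=np.zeros_like(m);z[y0:y1,x0:x1]=m[y0:y1,x0:x1];
    k,l,s,_=cv2.connectedComponentsWithStats(z);return (l==1+np.argmax(s[1:,4])).astype(np.uint8)
P={}
for n in C:
    for i,r in enumerate(roi[n]):
        m=mask(n,r,lambda h:((h[...,0]<13))&(h[...,1]>140)&(h[...,2]>115))
        ys,xs=np.nonzero(m);y0=ys.min();out=[]
        ws=[(y,xs[ys==y].min(),xs[ys==y].max()) for y in range(y0,ys.max()+1)]
        print(n,i,[(int(a),int(b-0),int(c)) for a,b,c in ws][::3])
        # axis centre in shaft rows 6..18
        P[n,i]=[(np.mean([(a+b)/2 for y,a,b in ws[6:19]])), y0+12]
for i in(0,1):
    # intersect vertical planes: for side row chosen by z; iterate using z=0.065
    p=[]
    N=[];b=[]
    for n in C:
        # pixel row of shaft centre row -> plane containing ray and vertical
        o,d=ray(C[n],*P[n,i]);nn=np.cross(d,[0,0,1])[:2];nn/=np.linalg.norm(nn);N.append(nn);b.append(nn@o[:2])
    xy=np.linalg.solve(N,b);zz=[]
    for n in C:
        o,d=ray(C[n],*P[n,i]);t=((xy-o[:2])@d[:2])/(d[:2]@d[:2]);zz.append(o[2]+t*d[2])
    print('post',i,xy,zz)
# box, pan
for n,r in(('scene',(350,240,465,340)),('side',(140,160,240,215))):
    m=mask(n,r,lambda h:(h[...,0]>14)&(h[...,0]<35)&(h[...,2]>125))
    cs=cv2.convexHull(max(cv2.findContours(m,0,2)[0],key=cv2.contourArea))
    q=cv2.approxPolyDP(cs,4,True)[:,0];print(n,'boxhull',q.tolist())
    for p in q: print('   ',onz(C[n],p,.034)[:2].round(3),onz(C[n],p,0)[:2].round(3))
m=mask('side',(275,265,380,345),lambda h:(h[...,1]<60)&(h[...,2]>90))
ys,xs=np.nonzero(m);print('pan',xs.min(),xs.max(),ys.min(),ys.max(),m.sum())
top=[(x,ys[xs==x].min()) for x in range(xs.min()+3,xs.max()-2)]
W=np.array([onz(C['side'],p,.034)[:2] for p in top])
A=np.c_[2*W,np.ones(len(W))];s=np.linalg.lstsq(A,(W**2).sum(1),rcond=None)[0]
print('pan rim back arc',s[:2],'r',np.sqrt(s[2]+s[:2]@s[:2]))
for p in((xs.min(),ys[xs==xs.min()].mean()),(xs.max(),ys[xs==xs.max()].mean()),(326,ys.min()),(326,ys.max())):print(p,onz(C['side'],p,.034)[:2],onz(C['side'],p,0)[:2])
E
```

```text
scene 0 [(185, 245, 282), (188, 245, 282), (191, 245, 282), (194, 245, 282), (197, 245, 282), (200, 245, 282), (203, 245, 282), (206, 245, 282), (209, 245, 270), (212, 245, 271), (215, 245, 271), (218, 257, 271), (221, 258, 270)]
scene 1 [(208, 292, 329), (211, 292, 329), (214, 293, 329), (217, 299, 329), (220, 304, 329), (223, 304, 329), (226, 304, 329), (229, 304, 329), (232, 304, 317), (235, 303, 317), (238, 303, 317), (241, 303, 318), (244, 304, 316), (247, 304, 306)]
side 0 [(208, 263, 265), (211, 263, 272), (214, 263, 284), (217, 263, 286), (220, 268, 285), (223, 271, 290), (226, 271, 295), (229, 271, 295), (232, 271, 293), (235, 271, 295), (238, 271, 283), (241, 267, 286), (244, 268, 286), (247, 271, 282)]
side 1 [(190, 233, 237), (193, 228, 248), (196, 228, 250), (199, 228, 252), (202, 228, 256), (205, 228, 257), (208, 228, 257), (211, 228, 257), (214, 237, 248), (217, 237, 248), (220, 234, 251), (223, 235, 251)]
post 0 [ 0.50723984 -0.03791994] [np.float64(0.09288658730917765), np.float64(0.07329692580748759)]
post 1 [0.50137483 0.10136065] [np.float64(0.09975738318283833), 
[... 210 characters left out ...]
0.583 0.272]
side boxhull [[231, 180], [229, 191], [194, 212], [149, 195], [150, 184], [186, 166]]
    [0.582 0.268] [0.621 0.327]
    [0.54  0.215] [0.576 0.27 ]
    [0.404 0.17 ] [0.433 0.223]
    [0.354 0.32 ] [0.38  0.381]
    [0.386 0.378] [0.414 0.442]
    [0.527 0.426] [0.562 0.492]
pan 284 368 272 338 4653
pan rim back arc [ 0.44054045 -0.27744568] r 0.08296579597692198
(np.int64(284), np.float64(301.0)) [ 0.3651935  -0.23854825] [ 0.39234552 -0.20670582]
(np.int64(368), np.float64(302.5)) [ 0.49431206 -0.34017315] [ 0.52819925 -0.31363174]
(326, np.int64(272)) [ 0.49715924 -0.21714673] [ 0.53119494 -0.18418794]
(326, np.int64(338)) [ 0.36047373 -0.36341663] [ 0.38737956 -0.33808765]
```

```bash
python3 - <<'E'
from h import *
C={n:dict(np.load(n+'.npz')) for n in('scene','side')}
I={n:cv2.imread(f'pics/{n}0.png') for n in C}
print(I['scene'][205,250:280].tolist()); 
roi={'scene':[(253,190,276,226),(300,212,323,252)],'side':[(267,211,290,250),(232,192,255,228)]}
T={}
for n in C:
    for i,(x0,y0,x1,y1) in enumerate(roi[n]):
        b=I[n].astype(int);m=(b[...,2]>135)&(b[...,2]-b[...,1]>75)
        z=np.zeros(m.shape,np.uint8);z[y0:y1,x0:x1]=m[y0:y1,x0:x1]
        k,l,s,_=cv2.connectedComponentsWithStats(z);m=l==1+np.argmax(s[1:,4]);ys,xs=np.nonzero(m)
        ws=[(int(y),int(xs[ys==y].min()),int(xs[ys==y].max())) for y in range(ys.min(),ys.max()+1)]
        print(n,i,ws[::2]);w=ws[5:19]
        T[n,i]=(np.mean([(a+c)/2 for _,a,c in w]),ys.min()+11.5)
for i in(0,1):
    N=[];b=[]
    for n in C:
        o,d=ray(C[n],*T[n,i]);nn=np.cross(d,[0,0,1])[:2];nn/=np.linalg.norm(nn);N.append(nn);b.append(nn@o[:2])
    xy=np.linalg.solve(N,b);zz=[]
    for n in C:
        o,d=ray(C[n],*T[n,i]);t=((xy-o[:2])@d[:2])/(d[:2]@d[:2]);zz.append(round(o[2]+t*d[2],4))
    print('post',i,xy,zz)
    for n in C: print(n,'top',proj(C[n],np.r_[xy,.092]).round(1),'seat',proj(C[n],np.r_[xy,.018]).round(1))
E
```

```text
[[60, 94, 150], [58, 92, 150], [59, 93, 150], [62, 96, 154], [62, 95, 154], [58, 94, 152], [57, 91, 149], [61, 90, 161], [66, 95, 172], [68, 101, 181], [68, 100, 184], [75, 109, 195], [74, 107, 193], [68, 103, 187], [71, 106, 192], [71, 106, 193], [71, 107, 192], [69, 103, 187], [71, 106, 187], [66, 98, 177], [67, 98, 170], [89, 131, 192], [95, 148, 202], [82, 126, 182], [70, 108, 166], [67, 102, 161], [64, 98, 157], [63, 97, 156], [62, 96, 155], [57, 92, 151]]
scene 0 [(192, 260, 267), (194, 257, 269), (196, 257, 270), (198, 257, 270), (200, 258, 269), (202, 259, 269), (204, 259, 269), (206, 258, 269), (208, 259, 269), (210, 259, 269), (212, 259, 269), (214, 257, 272), (216, 257, 272), (218, 257, 271), (220, 258, 271), (222, 259, 272), (224, 259, 270)]
scene 1 [(214, 307, 314), (216, 305, 317), (218, 304, 318), (220, 304, 318), (222, 305, 318), (224, 306, 317), (226, 306, 317), (228, 306, 317), (230, 306, 316), (232, 305, 316), (234, 305, 316), (236, 303, 316), (238, 303, 318), (240, 303, 318), (242, 303, 317), (244, 301, 316), (246, 303, 318), (248, 306, 316)]
side 0 [(213, 276, 27
[... 205 characters left out ...]
), (239, 273, 279), (241, 268, 286), (243, 268, 286), (245, 269, 285), (247, 272, 282)]
side 1 [(193, 242, 243), (195, 237, 248), (197, 237, 248), (199, 239, 247), (201, 239, 244), (203, 239, 245), (205, 239, 244), (207, 239, 245), (209, 239, 244), (211, 239, 244), (213, 239, 244), (215, 239, 244), (217, 239, 245), (219, 235, 244), (221, 234, 251), (223, 235, 250), (225, 238, 247)]
post 0 [ 0.50211235 -0.04266632] [np.float64(0.0662), np.float64(0.0652)]
scene top [263.3 195.2] seat [264.4 218.4]
side top [277.3 214.5] seat [276.6 241.6]
post 1 [0.49240325 0.08546077] [np.float64(0.0658), np.float64(0.0645)]
scene top [311.5 217.1] seat [310.6 240.3]
side top [241.8 194.7] seat [242.1 220.7]
```

```bash
python3 - <<'E'
from h import *
C={n:dict(np.load(n+'.npz')) for n in('scene','side')}
for a,b,f,g in(((263.5,197),(278,217),(264.5,219),(277,242.5)),((311,219),(242.5,196.5),(310.3,242),(242.6,222))):
    print(tri(C['scene'],a,C['side'],b),tri(C['scene'],f,C['side'],g))
E
```

```text
(array([ 0.50226587, -0.04358148,  0.08586674]), np.float64(0.001936507749742678)) (array([ 0.50237957, -0.04295424,  0.01570862]), np.float64(0.001257213113619678))
(array([0.49374992, 0.08502577, 0.08676713]), np.float64(0.0005241399776811877)) (array([0.49382098, 0.08568515, 0.01356332]), np.float64(0.00040706725864790696))
```

```bash
python3 -m jog '[[[-33,21,-26,0],[-33,21,-26,0],[-33,21,-26,0],[-32,22,-26,0],[0,0,0,0],[0,0,0,0],[0,0,0,0],[0,0,0,0]]]' 100 50
python3 - <<'E'
from station import manip
import cv2
s=manip.sense();print(s['tcp_pos'],s['force'])
c=manip.camera_info("wrist");im=manip.snapshot("wrist")[:,:,::-1];cv2.imwrite("pics/w1.png",im)
from h import *
for X in((.494,.085,.092),(.494,.085,.018),(.502,-.043,.092)):print(proj(c,np.array(X)))
E
```

```text
t: 1.1
tcp_pos: [0.4949, 0.0845, 0.3013]
tool_rot: [1.0, -0.0, 0.001, 0.0]
force: [-0.2, 0.1, -0.7]
finger_gap: 0.998
[0.49492593 0.08453462 0.30125113] [-0.22465499  0.07145877 -0.65209558]
[278.05815178 234.55874709]
[278.55456454 203.25701673]
[288.84438306 384.65708439]
```

View pics/w1.png

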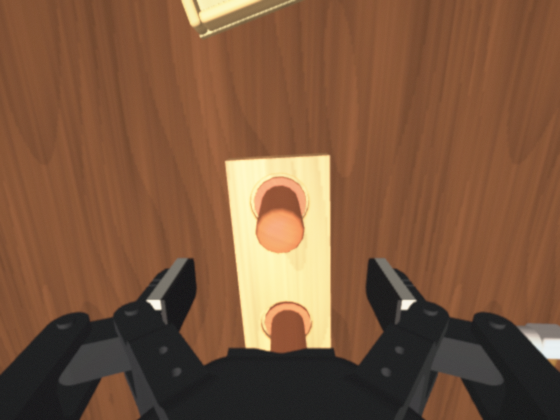

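The wrist view shows the post's dome at (280,231) and its foot at (280,200), within 4 px of what I predicted, so I'm descending.

```bash
python3 -m jog '[[[0,1,-20,0],[0,0,-20,0],[0,0,-20,0],[0,0,-15,0],[0,0,-10,0],[0,0,-6,0],[0,0,0,0],[0,0,0,0]]]' 100 50 && python3 -m jog '[[[0,0,0,0],[0,0,0,0],[0,0,0,0],[0,0,0,0],[0,0,0,0],[0,0,0,0],[0,0,0,0],[0,0,0,0]]]' 36 50
```

```text
t: 2.15
tcp_pos: [0.4942, 0.086, 0.2101]
tool_rot: [1.0, 0.0, 0.0, 0.0]
force: [0.1, 0.6, -0.2]
finger_gap: 0.999
t: 3.15
tcp_pos: [0.4943, 0.086, 0.2101]
tool_rot: [1.0, -0.0, 0.001, 0.0]
force: [1.5, -0.4, 5.2]
finger_gap: 0.386
```

```bash
python3 -m jog '[[[0,0,0,0],[0,0,0,0],[0,0,5,0],[0,0,10,0],[0,0,15,0],[0,0,0,0],[0,0,0,0],[0,0,0,0]]]' 10 50; python3 - <<'E'
from station import manip
for i in range(4):
    manip.snapshot("wrist");s=manip.sense();print(s['force'],s['finger_gap'],s['tau'][1:3])
E
```

```text
t: 4.15
tcp_pos: [0.4938, 0.086, 0.2395]
tool_rot: [1.0, -0.0, -0.0, -0.0]
force: [0.3, 0.1, -7.2]
finger_gap: 0.385
[ 0.16025989  0.41348601 -6.18196173] 0.38257967517986197 [-42.4376893   -8.70909154]
[ 0.51207485  0.60909365 -6.72435596] 0.3847169248363845 [-42.39444137  -8.68887484]
[ 0.43174717 -0.20312377 -6.32672381] 0.38380598428708756 [-42.35949397  -8.68014961]
[ 0.3844143   0.11078723 -6.68693751] 0.3871165881105059 [-42.33269334  -8.67837489]
```

Net force is about 6 N, so this post is solid and goes in the pan, which is at about (0.440,-0.277). I'm placing it off-centre in case the other one is solid too.

```bash
python3 -m jog '[[[0,0,25,0],[0,0,30,0],[0,0,22,0],[-2,-15,0,0],[-4,-30,0,0],[-5,-37,0,0],[-5,-37,0,0],[-5,-37,0,0]]]' 10 50 && python3 -m jog '[[[-5,-37,0,0],[-5,-37,0,0],[-5,-37,0,0],[-5,-37,0,0],[-5,-37,0,0],[-5,-33,0,0],[-3,-21,0,0],[0,0,0,0]]]' 10 50 && python3 -m jog '[[[0,0,-10,0],[0,0,-20,0],[0,0,-25,0],[0,0,-20,0],[0,0,-10,0],[0,0,-5,0],[0,0,0,0],[0,0,0,0]]]' 10 50; python3 - <<'E'
from station import manip
import cv2
from h import *
c=manip.camera_info("side");cv2.imwrite("pics/s2.png",manip.snapshot("side")[:,:,::-1])
E
```

```text
t: 5.35
tcp_pos: [0.4719, -0.0717, 0.3154]
tool_rot: [1.0, -0.0, -0.001, -0.0]
force: [-0.8, -0.4, -6.6]
finger_gap: 0.381
t: 6.35
tcp_pos: [0.4393, -0.3106, 0.3158]
tool_rot: [1.0, -0.001, -0.0, -0.0]
force: [-0.2, 0.2, -6.9]
finger_gap: 0.381
t: 7.35
tcp_pos: [0.4402, -0.3091, 0.2273]
tool_rot: [1.0, 0.0, 0.0, 0.001]
force: [-0.7, 0.0, -6.7]
finger_gap: 0.387
```

View pics/s2.png

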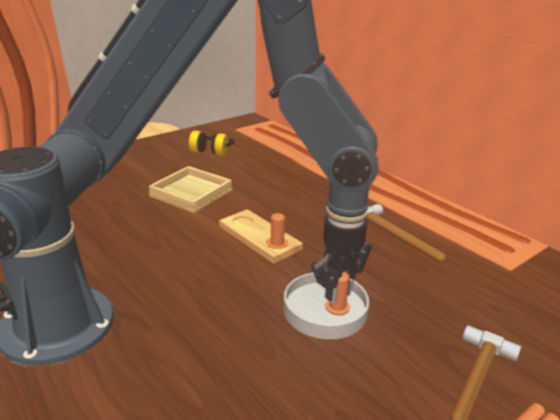

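The post is held upright over the pan with its foot at (338,307), well inside the rim. I expect floor contact at TCP z of about 0.206.

```bash
python3 -m jog '[[[0,0,-5,0],[0,0,-5,0],[0,0,-4,0],[0,0,-2,0],[0,0,-1,0],[0,0,-1,0],[0,0,-1,0],[0,0,0,0]]]' 10 50
```

```text
t: 8.4
tcp_pos: [0.44, -0.309, 0.2077]
tool_rot: [1.0, -0.0, 0.0, 0.0]
force: [0.5, -0.2, -6.7]
finger_gap: 0.382
```

```bash
python3 -m jog '[[[0,0,-0.5,0],[0,0,-0.5,0],[0,0,-0.5,0],[0,0,0,0],[0,0,0,0],[0,0,0,0],[0,0,0,0],[0,0,0,0]]]' 10 50
```

```text
t: 9.4
tcp_pos: [0.44, -0.309, 0.2062]
tool_rot: [1.0, 0.0, -0.0, 0.0]
force: [0.5, -0.0, -6.6]
finger_gap: 0.384
```

```bash
python3 -m jog '[[[0,0,-0.3,0],[0,0,-0.3,0],[0,0,-0.3,0],[0,0,-0.3,0],[0,0,0,0],[0,0,0,0],[0,0,0,0],[0,0,0,0]]]' 10 50
```

```text
t: 10.4
tcp_pos: [0.44, -0.3089, 0.2061]
tool_rot: [1.0, 0.0, 0.0, 0.0]
force: [-1.3, 0.6, 5.8]
finger_gap: 0.382
```

It's on the floor. Releasing and backing up.

```bash
python3 -m jog '[[[0,0,0,0],[0,0,0,0],[0,0,0,0],[0,0,0,0],[0,0,5,0],[0,0,15,0],[0,0,30,0],[0,0,40,0]]]' 62 50 && python3 -m jog '[[[0,0,25,0],[5,20,0,0],[10,45,0,0],[12,50,0,0],[12,52,0,0],[12,50,0,0],[8,35,0,0],[3,14,0,0]]]' 100 50; python3 - <<'E'
from station import manip
import cv2
s=manip.sense();print(s['force'])
from h import *
cv2.imwrite("pics/s3.png",manip.snapshot("side")[:,:,::-1])
cv2.imwrite("pics/w3.png",manip.snapshot("wrist")[:,:,::-1]);cv2.imwrite("pics/c3.png",np.hstack([cv2.imread("pics/s3.png")[120:360,160:460],cv2.imread("pics/w3.png")[::2,::2][:,:].copy()[:210] if 0 else cv2.resize(cv2.imread("pics/w3.png"),(320,240))]))
c=manip.camera_info("wrist");print(proj(c,np.array([.502,-.043,.092])))
E
```

```text
t: 11.4
tcp_pos: [0.4397, -0.3088, 0.2962]
tool_rot: [1.0, -0.0, -0.0, -0.0]
force: [1.0, 0.7, 0.4]
finger_gap: 0.621
t: 12.4
tcp_pos: [0.5012, -0.0399, 0.3192]
tool_rot: [1.0, 0.002, -0.001, -0.001]
force: [0.6, -0.1, -0.1]
finger_gap: 1.002
[ 0.55916797 -0.13122771 -0.08507844]
[281.39108507 228.02406344]
```

View pics/c3.png

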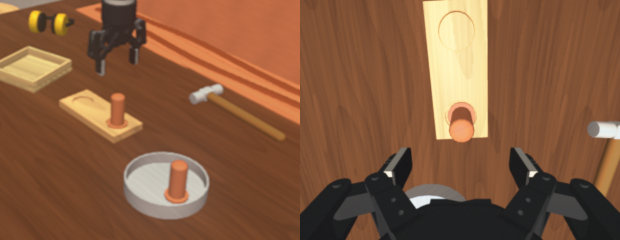

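The first post stands upright in the pan. In the wrist view the second post's dome is at about (282,229) full-size, against a prediction of (281,228). Descending on it.

```bash
python3 -m jog '[[[0,0,-20,0],[0,0,-25,0],[0,0,-25,0],[0,0,-20,0],[0,0,-12,0],[0,0,-8,0],[0,0,0,0],[0,0,0,0]]]' 100 50 && python3 -m jog '[[[0,0,0,0],[0,0,0,0],[0,0,0,0],[0,0,0,0],[0,0,0,0],[0,0,0,0],[0,0,0,0],[0,0,0,0]]]' 10 50 && python3 -m jog '[[[0,0,5,0],[0,0,10,0],[0,0,15,0],[0,0,0,0],[0,0,0,0],[0,0,0,0],[0,0,0,0],[0,0,0,0]]]' 10 50; python3 - <<'E'
from station import manip
for i in range(4):
    manip.snapshot("wrist");s=manip.sense();print(s['force'],s['finger_gap'],s['tau'][1:3])
E
```

```text
t: 13.5
tcp_pos: [0.5022, -0.0431, 0.2105]
tool_rot: [1.0, -0.0, 0.001, 0.0]
force: [-0.3, 1.0, 0.3]
finger_gap: 0.999
t: 14.5
tcp_pos: [0.5022, -0.0429, 0.2104]
tool_rot: [1.0, 0.0, 0.0, 0.0]
force: [0.3, 1.8, 5.7]
finger_gap: 0.384
t: 15.5
tcp_pos: [0.5019, -0.043, 0.2397]
tool_rot: [1.0, -0.0, -0.0, -0.0]
force: [0.8, 0.3, -1.5]
finger_gap: 0.382
[ 0.25066712 -0.86045953 -1.61176987] 0.3783742394068794 [-39.90982175  -8.07453811]
[-0.12279166  0.5073907  -1.9429065 ] 0.3843709145769464 [-39.89854217  -8.0775243 ]
[-0.51390613  0.36608003 -1.86024424] 0.3827291637339417 [-39.89175081  -8.08065802]
[-0.20555871  0.98138948 -2.15710139] 0.3802797546286812 [-39.88790274  -8.08382571]
```

Net force is about 1.8 N, so this one is hollow and goes in the box at (0.482,0.324).

```bash
python3 -m jog '[[[0,0,20,0],[0,0,25,0],[0,0,15,0],[-1,15,0,0],[-1,30,0,0],[-2,37,0,0],[-2,37,0,0],[-2,37,0,0]]]' 10 50 && python3 -m jog '[[[-2,37,0,0],[-2,37,0,0],[-2,37,0,0],[-2,37,0,0],[-2,33,0,0],[-1,20,0,0],[-1,10,0,0],[0,0,0,0]]]' 10 50 && python3 -m jog '[[[0,0,-10,0],[0,0,-18,0],[0,0,-20,0],[0,0,-15,0],[0,0,-8,0],[0,0,-3,0],[0,0,0,0],[0,0,0,0]]]' 10 50; python3 - <<'E'
from station import manip
import cv2
cv2.imwrite("pics/c4.png",manip.snapshot("scene")[:,:,::-1])
E
```

```text
t: 16.7
tcp_pos: [0.493, 0.115, 0.299]
tool_rot: [1.0, 0.0, -0.001, -0.0]
force: [1.3, 0.2, -1.2]
finger_gap: 0.38
t: 17.7
tcp_pos: [0.4817, 0.3241, 0.2996]
tool_rot: [1.0, 0.0, -0.0, 0.0]
force: [-0.5, 0.2, -2.1]
finger_gap: 0.385
t: 18.7
tcp_pos: [0.4822, 0.3242, 0.2266]
tool_rot: [1.0, 0.0, 0.001, -0.0]
force: [-0.3, -0.7, -1.7]
finger_gap: 0.381
```

View pics/c4.png

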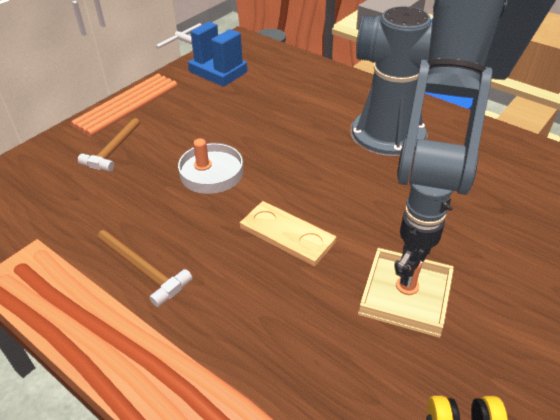

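The held post is over the middle of the box with its foot at (408,285). The solid post stands in the pan at (201,155). Lowering, with contact expected at about 0.206.

```bash
python3 -m jog '[[[0,0,-5,0],[0,0,-5,0],[0,0,-4,0],[0,0,-2,0],[0,0,-2,0],[0,0,-1,0],[0,0,-0.5,0],[0,0,0,0]]]' 10 50 && python3 -m jog '[[[0,0,-0.3,0],[0,0,-0.3,0],[0,0,-0.3,0],[0,0,-0.3,0],[0,0,0,0],[0,0,0,0],[0,0,0,0],[0,0,0,0]]]' 10 50
```

```text
t: 19.75
tcp_pos: [0.482, 0.324, 0.2066]
tool_rot: [1.0, -0.0, 0.0, -0.0]
force: [0.0, -0.4, -1.7]
finger_gap: 0.383
t: 20.75
tcp_pos: [0.482, 0.324, 0.2064]
tool_rot: [1.0, 0.0, 0.0, -0.0]
force: [-1.5, -0.3, 7.6]
finger_gap: 0.386
```

Contact. Releasing and backing up.

```bash
python3 -m jog '[[[0,0,0,0],[0,0,0,0],[0,0,0,0],[0,0,0,0],[0,0,5,0],[0,0,15,0],[0,0,30,0],[0,0,40,0]]]' 62 50 && python3 -m jog '[[[0,0,40,0],[0,0,30,0],[0,-30,20,0],[0,-45,0,0],[0,-45,0,0],[0,-30,0,0],[0,0,0,0],[0,0,0,0]]]' 62 50; python3 - <<'E'
from station import manip
import cv2,numpy as np
a=manip.snapshot("scene")[:,:,::-1];b=manip.snapshot("side")[:,:,::-1]
cv2.imwrite("pics/c5.png",np.hstack([a[110:350,150:470],b[120:360,130:450]]));print(manip.sense()['force'])
E
```

```text
t: 21.75
tcp_pos: [0.4817, 0.3239, 0.2965]
tool_rot: [1.0, -0.0, -0.001, 0.0]
force: [0.5, 0.3, -0.2]
finger_gap: 0.621
t: 22.75
tcp_pos: [0.482, 0.1744, 0.386]
tool_rot: [1.0, -0.0, 0.001, -0.0]
force: [-0.6, 1.0, -0.1]
finger_gap: 0.613
[-0.00100786  0.04112787 -0.56170149]
```

View pics/c5.png

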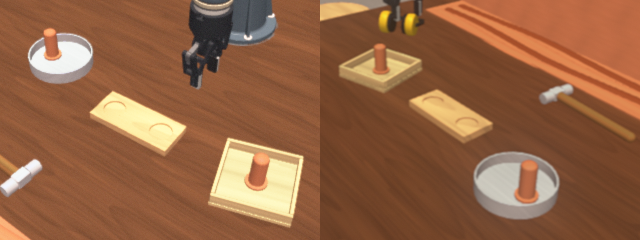

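Both posts stand upright: one in the box (crop 258,180) and one in the pan (crop 52,48). The gripper is clear.

```bash
python3 -c "
from station import manip
print(manip.sign_off())"
```

```text
the job is handed in; nothing more can be done
None
```

Both posts are sorted and the job is handed in; the last move ended at 22.75 s.

- **Solid post:** the post at about (0.494, 0.085) pulled about 6 N net when lifted. I set it upright in the steel pan, about 32 mm off centre to leave room for a second solid one.
- **Hollow post:** the post at about (0.502, -0.043) pulled about 1.8 N net. I set it upright in the middle of the plywood box.

I lowered each post slowly until the wrist force showed contact (about 6 to 8 N), then let go. The last views, scene and side, show both posts standing in their containers, the block empty and the gripper clear. The measured wrist force was back near zero.

No check failed. The only disagreements were small: the measured seat spacing came out at 128.5 mm instead of 130 mm, and the first wrist view differed from my prediction by up to 4 px.

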